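# Reset the key switch and put the key back

## Robot

A 6-joint arm with a two-finger parallel gripper is mounted at the origin on a cart in front of the work surface, level with it; the furniture and walls round the work are solid. World frame = base frame: x ahead of the robot, y to its left, z up, the work surface at z = 0. Lengths are in m, angles in degrees, forces in N, time in s.
With the tool pointing down it reaches from about 0.4 to 0.825 m from the base axis. Payload 7 kg.
Tool frame: the origin (TCP) lies at the very end of the fingers, on their centre line; the grasp point (between the pads) lies 19 mm behind it (r.hold_point_z is the distance from the TCP to the grasp point, in m); z points along the fingers, y is the line along which they close (so a half turn about z gives the same grasp; the last joint's range is limited). The gripper opens to 88 mm and grips with 3 to 60 N. Pads are 19 mm wide; open, the fingers measure 130 mm over their backs; the gripper's body (78 mm by 193 mm) begins 47 mm behind the grasp point.
Start: joints at [89.444, 20.546, 0.682, 0, -70.136, -16.507], TCP at [0.198, 0.645, 0.227] pointing down, gripper open.
Joint ranges: [-176.03, 176.03], [-82.01, 121.73], [-58.28, 71.71], [-173.87, 95.51], [-174.79, -0.11], [-173.66, 173.66]. Speed limits (degrees/s): [136.94, 136.94, 172.46, 180, 180, 180].

## Interface

Orientations are given as [roll, pitch, yaw] about the fixed x, y, z axes, in that order (R = Rz(yaw) Ry(pitch) Rx(roll)).
In Python, from plant import telemetry, vision, workorder, r gives the robot as it stands.
- The arm moves only by the tool move_arm, never from a script. Its argument "plan" is a list of rows, each a list of 7 numbers: the opening, from -1 (shut) to 1 (fully open), so that 0 is half open, then the shift along the world's x, y, z in m, then the turn, a rotation vector about the world's x, y, z in degrees. In form: [[fingers, dx, dy, dz, ax, ay, az], ...]. A call has 1 to 20 rows; each row shifts and turns the commanded pose from where the row before left it; what a row does not reach is not made up. A row lasts 1/8 s, in which the tool goes at most 62.5 mm and 10.7 degrees, less where a joint would pass 70% of its speed; a pose out of reach is approached as far as the arm can. A call is refused whole if a number of a shift passes 0.0625 or a number of a turn 10.7, either way. A call with a gripper value outside its range is refused whole. The fingers move at their own pace and stop on an object; "force" is the grip in N (left out, the last holds). Time passes only in rows, so rows that do not move let the fingers close. It gives the time, the measured TCP pose, the force, the opening and the grip force at its end, in the units of the state.
- telemetry.get_state(): the state, without advancing time (a new reading comes with each control period).
- vision.capture(name): name is "scene" or "top" or "wrist"; returns a dict with "img" (480x640x3 uint8, red, green, blue), "depth" (480x640 float32, m along the optical axis (not along the pixel's ray), 0 where there is no reading), "intrinsics" (3x3 intrinsics, pixels), "R" (3x3) and "t" (3): a world point X has camera coordinates R X + t. Camera axes: x right, y down, z forward; pixel columns grow to the right and rows downward; lengths in m; the calibration is good to about 2 mm. The wrist camera is an equidistant fisheye: a pixel r from the principal point sees the ray r / f radians off the axis. A picture is of the moment at which its call begins.
- workorder.close_job(): hands the job in; it is judged then, once.
The state is a dict: "time_s": time; "joints": joint angles; "qd": joint speeds; "joint_torque": joint torques, N m; "tcp_pos": TCP position; "eef_rot": TCP orientation; "contact_force": force on the tool from outside, world axes, zero at the start; "moment": the same for the moment, N m; "gripper_width": finger opening in m; "gripper_force": force on a finger pad.
Only numpy, scipy, OpenCV 4.12 (cv2) and the standard library are available. Lean on these libraries where they do the work, as an engineer would, in place of code of your own. Each camera call takes 0.05 s, during which the arm holds its last target. There are 200 camera calls.

## Task

Reset the press with its key switch, the tilted grey box on the stand: take the key with the flat square bow from the wooden rack, push it fully into the slot, turn it clockwise to its stop and then back home again, and pull it out. Then put the key back, upright and fully down, in the rack slot it came from and let go of it; leave the other two keys, the bottle, the ink tin and the paste pot where they stand.

Things in the scene. Friction and masses are not known exactly. Their poses are not given: they have to be found in the camera images.
- square_key_center (a point): the key to use: black and steel, 71 mm tall, about 50 g, with a flat square bow, standing blade down in one of the three rack slots. Point: on its axis half-way up, 35.5 mm above the blade tip. Axes: z from blade to bow (up in the rack), x along the width of blade and bow, y across their thickness. Half a turn about z makes no difference
- square_key_bow (a point): middle of that key's bow, 51 mm above its tip, same axes: the bow is 36 mm wide (x), 10 mm thick (y), 40 mm high, from 31 to 71 mm above the tip; pinch it across its thickness
- square_key_tip (a point): lower end of that key's blade, same axes. Upward from it: flat blade 0 to 16 mm, 14 mm wide (x), 6 mm thick (y), tapered to 8 x 2 mm over the lowest 7 mm; round neck 6 mm thick, 16 to 26 mm; round collar 22 mm in diameter, 26 to 31 mm; then the bow
- round_key_center (a point): a similar key with a round disc bow (40 mm across) in another rack slot; leave it. Point and axes as for the square key; its blade is 19 mm wide and does not fit the switch
- bar_key_center (a point): a similar key with a T-shaped bow (cross bar 48 mm long) in another rack slot; leave it. Point and axes as for the square key; its blade is 19 mm wide and does not fit the switch
- key_rack: fixed wooden block, 64 (x) by 196 (y) by 34 mm high; origin in the middle of its underside. Three upright slots in a row, at y -70, 0 and +70 mm, each 22 mm (x) by 10 mm (y), 30 mm deep, each with a key at the start. A key hangs with its collar on the block's top, its half-way point 43.5 mm above the table, its axes parallel to the block's
- keyhole (a point): middle of the key slot at the outer face of the fixed switch box, 115 mm above the table. z points out of the face, 35 degrees from vertical, leaning roughly toward the robot; x up the slope, along the slot; y across it. The slot is 17 mm (x) by 8.5 mm (y) in an 8 mm face plate. The key enters with its z and x along these (either way round) until its collar meets the face, its half-way point 9.5 mm outside
- switch_stand: the stand of the switch: 110 x 112 mm base plate with a steel yoke (100 mm wide over its cheeks, 114 mm high) that holds the grey box, 86 mm square and 50 mm deep. Fixed. Origin: middle of the base's underside, straight below the key slot; x points away from the front, z up
- lock_core (a joint): turn in rad of the core behind the slot: 0 at home (the start), growing clockwise seen from outside, hard stop at 1.2 (69 degrees). It rubs lightly (0.04 N m) and stays where left, no spring. The key has 0.12 rad of play in it, so turn a little beyond each end. A turned key is caught behind the face plate and comes out only at home
- small_bottle_center (a point): upright small plastic bottle, 60 mm wide and 214 mm tall, loose, standing between rack and switch; leave it. Point half-way up
- ink_tin_0_center (a point): ink tin, 68 mm in diameter, 50 mm tall, loose; leave it. Point half-way up
- paste_pot_center (a point): small round pot, 58 mm in diameter, 50 mm tall, loose; leave it. Point half-way up
Things that resemble listed ones, but are neither listed nor needed, are in the scene too. What is shaped like the part that bears square_key_center but orange or purple is not meant.

How it is judged:
By the outcome, as a careful person would: the job done as asked, in the order asked, and still so for the second after the job is handed in, with the robot touching nothing.
It also fails if it takes over 61 s, if anything falls off the work surface, if the arm or the gripper's body presses on something with over 40 N, if the wrist force passes 120 N, or if a joint passes its speed limit or range.

## Working session

There is one attempt and no reset: what is moved stays moved. The work goes in short steps, Python scripts to look and compute and a tool call to move; the robot and the scene stay as the last step left them, time stands still between calls to the robot, and variables do not carry over. Pictures are saved under pics/ and viewed, at most 10 in all, crops included, and the job is handed in when it is done.

Besides the shell and the picture viewer there is one more tool, called after "Call:" as name(argument=value, ...) on one line, values as JSON. move_arm: Moves the arm, as the interface text tells. Its arguments: {"type":"object","properties":{"plan":{"type":"array"},"force":{"type":"number"}},"required":["plan"]}

```bash
mkdir -p pics; cat > h.py <<'E'
import numpy as np, cv2, pickle
from plant import telemetry, vision, workorder, r
def cap(n,save=None):
    c=vision.capture(n)
    if save:
        cv2.imwrite(f'pics/{save}.png',c['img'][:,:,::-1]); pickle.dump(c,open(f'pics/{save}.pkl','wb'))
    return c
def cloud(c):
    K=c['intrinsics'];d=c['depth'];v,u=np.mgrid[0:480,0:640]
    P=np.stack([(u-K[0,2])/K[0,0]*d,(v-K[1,2])/K[1,1]*d,d],-1)
    return (P-c['t'])@c['R']
E
python3 - <<'E'
from h import *
print(telemetry.get_state(), r.hold_point_z)
a=cap('scene','s0');b=cap('top','t0')
im=np.vstack([a['img'],b['img']])
for c in (a,b): print(c['intrinsics'],c['R'],c['t'])
E
```

```text
{'time_s': 0.0, 'joints': array([ 8.94453385e+01,  2.05933264e+01,  6.31802504e-01, -2.09776322e-02,
       -7.01364610e+01, -1.65058289e+01]), 'qd': array([-0.05952559,  0.02410911,  0.04318296,  0.02850974, -0.10672741,
        0.01015517]), 'joint_torque': array([ 3.20988611e-04, -5.82713485e+01,  2.93054563e+01,  6.99708447e+00,
        6.95720402e-03, -1.49336333e-04]), 'tcp_pos': array([0.19792102, 0.64479398, 0.22558368]), 'eef_rot': array([ 1.79900450e+02, -8.93430210e-03, -1.70676273e+01]), 'contact_force': array([ 0.37455646, -0.7907507 , -0.52377965]), 'moment': array([ 0.04841552, -0.02889143,  0.04872869]), 'gripper_force': 0.0, 'gripper_width': 0.08741514731848103} 0.0188
[[580.49108636   0.         312.11756503]
 [  0.         580.49108636 241.69711686]
 [  0.           0.           1.        ]] [[-0.886517   -0.46252784 -0.0124744 ]
 [-0.33254018  0.65565519 -0.67788886]
 [ 0.32172137 -0.59681176 -0.73505856]] [0.49385412 0.25317106 1.3599007 ]
[[601.1794967    0.         314.181701  ]
 [  0.         601.1794967  233.21079286]
 [  0.           0.           1.        ]] [[-0.01391089 -0.99976829  0.01642694]
 [-0.98889465  0.01132479 -0.14818609]
 [ 0.14796572 -0.01830592 -0.98882306]] [0.00752131 0.55991409 1.33366755]
```

View pics/s0.png

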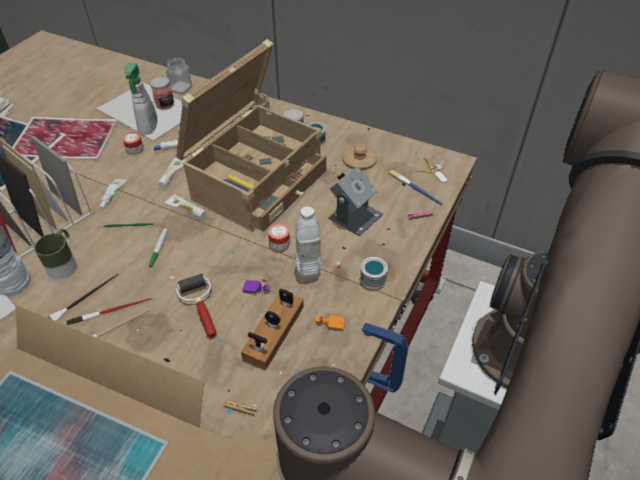

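View pics/t0.png

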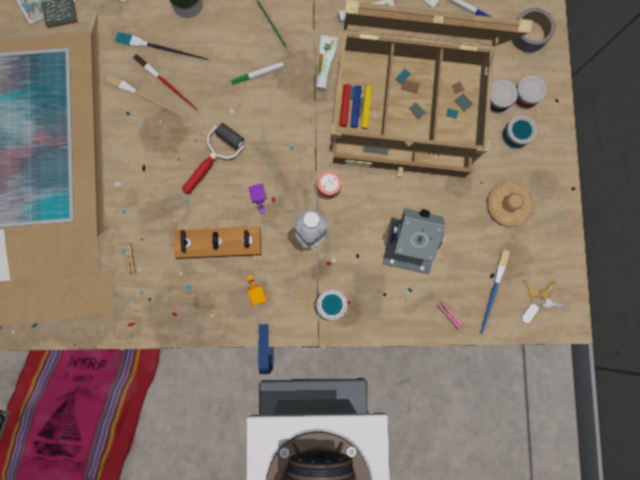

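The scene shows the rack at about (272,330), the bottle at (307,243) and the switch at (354,200). In the top view they are at (217,242), (311,229) and (415,238). Next I measure the rack and the switch face, and enlarge both.

```bash
cat > m.py <<'E'
from h import *
a=pickle.load(open('pics/s0.pkl','rb'));b=pickle.load(open('pics/t0.pkl','rb'))
cs=cv2.resize(a['img'][275:375,225:325],(400,400),interpolation=cv2.INTER_CUBIC)
c2=cv2.resize(a['img'][155:255,305:405],(400,400),interpolation=cv2.INTER_CUBIC)
c3=cv2.resize(b['img'][200:280,165:265],(400,200+120),interpolation=cv2.INTER_CUBIC)
c4=cv2.resize(b['img'][200:280,370:470],(400,320),interpolation=cv2.INTER_CUBIC)
cv2.imwrite('pics/crops.png',cv2.resize(np.vstack([np.hstack([cs,c2]),np.hstack([c3,c4])]),None,fx=.83,fy=.83)[:,:,::-1])
for nm,c in(('scene',a),('top',b)):
    P=cloud(c);x,y,z=P[...,0],P[...,1],P[...,2]
    # rack top
    if nm=='scene': w=np.s_[285:375,230:310]
    else: w=np.s_[220:265,165:270]
    Q=P[w].reshape(-1,3);col=c['img'][w].reshape(-1,3).astype(int)
    T=Q[(abs(Q[:,2]-.034)<.006)&(col[:,0]-col[:,2]>30)]
    rc=cv2.minAreaRect((T[:,:2]*1000).astype(np.float32));print(nm,'rack',rc,len(T),np.median(T[:,2]))
    K=Q[(Q[:,2]>.048)&(Q[:,2]<.1)]
    ax=np.linalg.svd(T[:,:2]-T[:,:2].mean(0),full_matrices=False)[2][0]
    s=(K[:,:2]-T[:,:2].mean(0))@ax;print('axis',ax,np.histogram(s,12))
    for lo,hi in((-.1,-.04),(-.035,.035),(.04,.1)):
        k=K[(s>lo)&(s<hi)]; 
        if len(k)>5: print(len(k),np.median(k,0),k.max(0),k.min(0))
    # switch face
    w=np.s_[165:225,325:385] if nm=='scene' else np.s_[200:275,380:455]
    Q=P[w].reshape(-1,3);Q=Q[(Q[:,2]>.07)&(Q[:,2]<.17)]
    best=None;rng=np.random.default_rng(0)
    for _ in range(2000):
        p=Q[rng.choice(len(Q),3,replace=False)];n=np.cross(p[1]-p[0],p[2]-p[0]);L=np.linalg.norm(n)
        if L<1e-5: continue
        n/=L;n*=np.sign(n[2])
        if abs(n[2]-.819)>.06: continue
        i=abs((Q-p[0])@n)<.003
        if best is None or i.sum()>best.sum(): best=i
    F=Q[best];m=F.mean(0);n=np.linalg.svd(F-m,full_matrices=False)[2][2];n*=np.sign(n[2])
    X=np.array([0,0,1])-n*n[2];X/=np.linalg.norm(X);Y=np.cross(n,X)
    q=np.c_[(F-m)@X,(F-m)@Y];rc=cv2.minAreaRect((q*1000).astype(np.float32))
    cc=m+X*rc[0][0]/1e3+Y*rc[0][1]/1e3
    print('face',len(F),'n',n,np.degrees(np.arccos(n[2])),'az',np.degrees(np.arctan2(n[1],n[0])),'c',cc,rc)
E
python3 m.py
```

```text
scene rack ((544.160888671875, 222.67471313476562), (66.1830062866211, 202.96987915039062), 1.7817771434783936) 1385 0.03478632007544226
axis [0.00412139 0.99999151] (array([116,  40,   0,   0,   0,  29, 126,   0,   0,   0,   3, 135]), array([-0.09002499, -0.07710982, -0.06419465, -0.05127948, -0.03836431,
       -0.02544914, -0.01253397,  0.00038121,  0.01329638,  0.02621155,
        0.03912672,  0.05204189,  0.06495706]))
156 [0.5442559  0.15695949 0.0706391 ] [0.56456701 0.16246847 0.08433434] [0.52762542 0.14587741 0.04834173]
155 [0.54134046 0.22714361 0.06853704] [0.56299877 0.23049463 0.08290174] [0.52405105 0.21763664 0.04802121]
138 [0.53987126 0.29576859 0.07672675] [0.56524684 0.30087085 0.08500069] [0.51761161 0.28681043 0.04826894]
face 594 n [-0.56791547  0.11659059  0.81478749] 35.433645357203815 az 168.39861738293044 c [ 0.53294089 -0.22459449  0.11639531] ((0.14105987548828125, -0.9082908630371094), (93.65690612792969, 90.81743621826172), 88.48553466796875)
top rack ((544.1874389648438, 223.08261108398438), (65.44699096679688, 196.91995239257812), 1.9259519577026367)
[... 176 characters left out ...]
03637656, -0.0239318 ,
       -0.01148704,  0.00095772,  0.01340248,  0.02584724,  0.03829201,
        0.05073677,  0.06318153,  0.07562629]))
98 [0.54432914 0.15208062 0.07836897] [0.56399515 0.15738561 0.08731697] [0.52795298 0.14738624 0.04811956]
103 [0.54245716 0.22104371 0.07347374] [0.56165414 0.22841155 0.08335652] [0.52510382 0.21681    0.04941054]
117 [0.54022936 0.29121773 0.07893613] [0.56620111 0.29748638 0.08607166] [0.51777394 0.28402147 0.04884101]
face 1231 n [-0.55486018  0.13914891  0.82022421] 34.89275556667916 az 165.9215979121098 c [ 0.5332376  -0.22496373  0.11658452] ((-1.5024223327636719, 0.4136810302734375), (93.14949798583984, 98.19957733154297), 1.346068024635315)
```

View pics/crops.png

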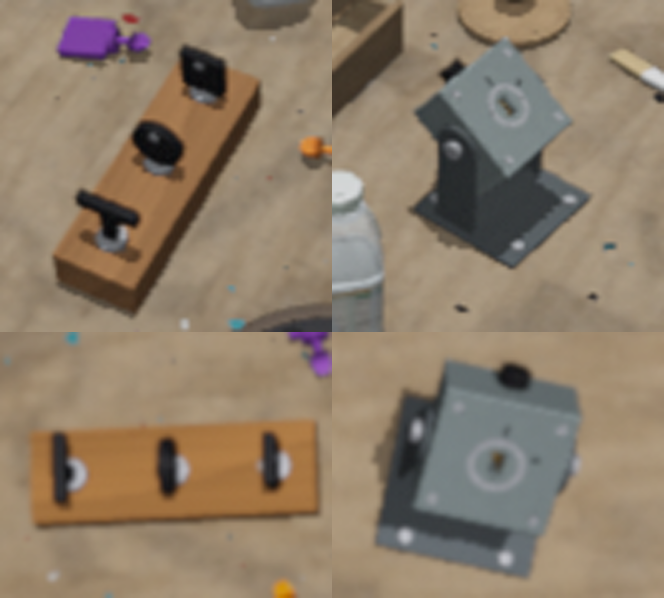

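The crops show the square bow at the right-hand end of the rack, at about scene (287,297). Its position is (0.546, 0.153). The keyhole is near (0.533, -0.225, 0.115). The bottle may get in the gripper body's way, so I locate it now and refine the switch yaw.

```bash
cat > m2.py <<'E'
from h import *
a=pickle.load(open('pics/s0.pkl','rb'));b=pickle.load(open('pics/t0.pkl','rb'))
for nm,c in(('scene',a),('top',b)):
    P=cloud(c)
    Q=P[(c['depth']>0)]
    k=Q[(Q[:,1]>-.06)&(Q[:,1]<.124)&(Q[:,0]>.48)&(Q[:,0]<.70)&(Q[:,2]>.06)]
    for lo,hi in((.06,.1),(.1,.15),(.15,.18),(.18,.2),(.2,.23)):
        s=k[(k[:,2]>lo)&(k[:,2]<hi)]
        if len(s)>3: print(nm,lo,len(s),np.percentile(s[:,:2],[2,50,98],axis=0).round(3).tolist())
    for n,x0,x1,y0,y1 in (('cuptin',.38,.5,-.12,.06),('tin2',.6,.75,-.06,.08)):
        s=Q[(Q[:,0]>x0)&(Q[:,0]<x1)&(Q[:,1]>y0)&(Q[:,1]<y1)&(Q[:,2]>.03)&(Q[:,2]<.06)]
        if len(s)>3:print(n,s.min(0).round(3),s.max(0).round(3))
def ray(c,u,v,z=None,pl=None):
    K=c['intrinsics'];d=c['R'].T@np.array([(u-K[0,2])/K[0,0],(v-K[1,2])/K[1,1],1]);o=-c['R'].T@c['t']
    if pl is None: return o+d*(z-o[2])/d[2]
    p,n=pl;return o+d*((p-o)@n)/(d@n)
print('cap',ray(b,312,219,.214),ray(a,307,212,.214))
n=np.array([-.56,.128,.819])
pl=(np.array([.533,-.2248,.1155]),n)
for (x,y) in ((497,462),): print('slot top',ray(b,370+(x-332)/.83/4,200+(y-332)/.83/4,pl=pl))
for (x,y) in ((508,104),): print('slot scene',ray(a,305+(x-332)/.83/4,155+y/.83/4,pl=pl))
# box bottom/top corner pixels in the top crop
C={ 'UL':(446,385),'UR':(578,415),'LL':(415,505),'LR':(548,535)}
W={k:ray(b,370+(x-332)/.83/4,200+(y-332)/.83/4,pl=pl) for k,(x,y) in C.items()}
for k in W: print(k,W[k].round(4))
for p,q in(('UL','UR'),('LL','LR')):
    d=W[q]-W[p];print('yaw of face y',np.degrees(np.arctan2(d[1],d[0])),np.linalg.norm(d))
# base plate front edge
p=ray(b,370+(377-332)/.83/4,200+(545-332)/.83/4,.006);q=ray(b,370+(525-332)/.83/4,200+(578-332)/.83/4,.006)
print('base',p,q,np.degrees(np.arctan2(*(q-p)[[1,0]])))
E
python3 m2.py
```

```text
scene 0.06 254 [[0.527, 0.011], [0.547, 0.031], [0.587, 0.045]]
scene 0.1 327 [[0.528, 0.01], [0.548, 0.033], [0.588, 0.045]]
scene 0.15 311 [[0.529, 0.001], [0.551, 0.029], [0.59, 0.044]]
scene 0.18 147 [[0.538, -0.004], [0.554, 0.022], [0.581, 0.033]]
scene 0.2 163 [[0.546, -0.005], [0.559, 0.014], [0.575, 0.027]]
cuptin [ 0.38  -0.072  0.03 ] [ 0.431 -0.001  0.059]
tin2 [ 0.644 -0.06   0.03 ] [ 0.748 -0.004  0.06 ]
top 0.06 84 [[0.527, -0.025], [0.538, 0.008], [0.558, 0.04]]
top 0.1 84 [[0.527, -0.022], [0.537, 0.009], [0.556, 0.041]]
top 0.15 322 [[0.529, -0.022], [0.551, 0.011], [0.592, 0.041]]
top 0.18 172 [[0.537, -0.013], [0.552, 0.011], [0.583, 0.032]]
top 0.2 235 [[0.545, -0.006], [0.56, 0.01], [0.575, 0.024]]
cuptin [ 0.38  -0.071  0.04 ] [ 0.43  -0.003  0.057]
tin2 [ 0.646 -0.06   0.031] [ 0.749 -0.007  0.059]
cap [0.5630302 0.00758   0.214    ] [0.56125265 0.0124382  0.214     ]
slot top [ 0.53321327 -0.22658198  0.11592433]
slot scene [ 0.53263746 -0.2266287   0.11553791]
UL [ 0.5799 -0.1906  0.1422]
UR [ 0.5596 -0.275   0.1415]
LL [ 0.5085 -0.1758  0.0911]
LR [ 0.4876 -0.2635  0.0905]
yaw of face y -103.56214546477472 0.08681801768047138
yaw of face y -103.44882885995699 0.09013366156557645
base [ 0.49041348 -0.16116614  0.006     ] [ 0.46588713 -0.26457277  0.006     ] -103.3430538244951
```

The bottle is at (0.56, 0.01), so the gripper body clears it by about 17 mm. The stand yaw is about -13.45° and the slot is at about (0.533, -0.226, 0.115). I move over the key.

Call:
move_arm(plan=[[-0.2, 0.029, -0.041, 0, 0, 0, 1.6], [-0.2, 0.029, -0.041, 0, 0, 0, 1.6], [-0.2, 0.029, -0.041, 0, 0, 0, 1.6], [-0.2, 0.029, -0.041, 0, 0, 0, 1.6], [-0.2, 0.029, -0.041, 0, 0, 0, 1.6], [-0.2, 0.029, -0.041, 0, 0, 0, 1.6], [-0.2, 0.029, -0.041, 0, 0, 0, 1.6], [-0.2, 0.029, -0.041, 0, 0, 0, 1.6], [-0.2, 0.029, -0.041, 0, 0, 0, 1.6], [-0.2, 0.029, -0.041, 0, 0, 0, 1.6], [-0.2, 0.029, -0.041, 0, 0, 0, 1.6], [-0.2, 0.029, -0.041, 0, 0, 0, 1.4], [-0.2, 0, 0, 0, 0, 0, 0]], force=30)

```text
time_s: 1.72
tcp_pos: [0.5471, 0.1505, 0.2258]
eef_rot: [180.0, 0.1, 1.7]
contact_force: [0.2, 0.4, 0.0]
gripper_width: 0.0348
gripper_force: 0.0
```

```bash
python3 - <<'E'
from h import *
s=telemetry.get_state();print(s['tcp_pos'],s['eef_rot'],s['joints'],s['time_s'])
c=cap('wrist','w1');print(c['intrinsics'],c['R'],c['t'],-c['R'].T@c['t'],c['depth'].min(),c['depth'].max())
E
```

```text
[0.54706307 0.15054529 0.22584581] [1.79950160e+02 6.34221639e-02 1.72199207e+00] [ 3.51481046e+01  1.05377732e+01 -1.31685164e+01  7.26863576e-03
 -6.63740973e+01  5.65709974e+01] 1.725
[[371.64829954   0.         320.68739422]
 [  0.         371.64829954 233.34747818]
 [  0.           0.           1.        ]] [[ 0.03024266 -0.99954163  0.0013857 ]
 [-0.95010038 -0.02831607  0.31065651]
 [-0.31047488 -0.01071163 -0.95052123]] [0.13343963 0.48574783 0.56271162] [0.63218145 0.1531605  0.38378371] 0.0 1.8030264
```

View pics/w1.png

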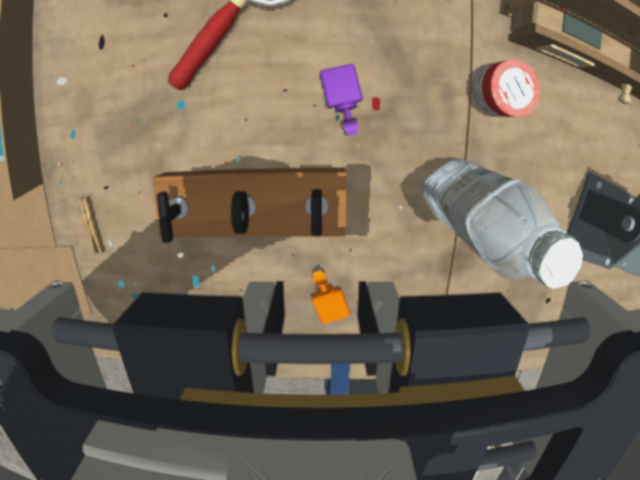

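The wrist view shows the square key's bow edge-on at about (316,212), between the rack's end and the collar, with the bottle on the right. I measure the bow here.

```bash
cat >> h.py <<'E'
def wcloud(c):
    K=c['intrinsics'];d=c['depth'];v,u=np.mgrid[0:480,0:640]
    x=(u-K[0,2])/K[0,0];y=(v-K[1,2])/K[1,1];th=np.hypot(x,y)+1e-9
    s=np.tan(th)/th
    P=np.stack([x*s*d,y*s*d,d],-1);return (P-c['t'])@c['R']
def wray(c,u,v,p,n):
    K=c['intrinsics'];x=(u-K[0,2])/K[0,0];y=(v-K[1,2])/K[1,1];th=np.hypot(x,y)+1e-9;s=np.tan(th)/th
    d=c['R'].T@np.array([x*s,y*s,1]);o=-c['R'].T@c['t'];return o+d*((p-o)@n)/(d@n)
E
python3 - <<'E'
from h import *
c=pickle.load(open('pics/w1.pkl','rb'));P=wcloud(c)
Q=P[160:245,145:360].reshape(-1,3);col=c['img'][160:245,145:360].reshape(-1,3).astype(int)
T=Q[(abs(Q[:,2]-.034)<.005)&(col[:,0]-col[:,2]>30)]
print(cv2.minAreaRect((T[:,:2]*1e3).astype(np.float32)),np.median(T[:,2]))
k=Q[(Q[:,2]>.050)&(Q[:,1]<.19)]
k2=k[k[:,2]>.074]
for k in(k,k2): print(len(k),k.min(0),k.max(0),np.median(k,0),cv2.minAreaRect((k[:,:2]*1e3).astype(np.float32)))
E
```

```text
((544.5382080078125, 224.6707000732422), (65.12395477294922, 197.35040283203125), 1.863661766052246) 0.033787868473539595
576 [0.52898046 0.14939423 0.05015662] [0.63218145 0.15946307 0.38378371] [0.55321585 0.15368021 0.07839478] ((580.5371704101562, 155.59423828125), (103.10518646240234, 9.530041694641113), 1.652366042137146)
509 [0.52898046 0.14939423 0.07412437] [0.63218145 0.15941758 0.38378371] [0.55048056 0.15347309 0.07853737] ((580.5321655273438, 155.66439819335938), (103.09765625, 9.503256797790527), 1.748565912246704)
```

Call:
move_arm(plan=[[-0.2, 0, 0.0035, -0.03, 0, 0, 0.1], [-0.2, 0, 0, -0.04, 0, 0, 0], [-0.2, 0, 0, -0.04, 0, 0, 0], [-0.2, 0, 0, -0.04, 0, 0, 0], [-0.2, 0, 0, -0.022, 0, 0, 0], [-0.2, 0, 0, -0.01, 0, 0, 0], [-0.2, 0, 0, 0, 0, 0, 0], [-1, 0, 0, 0, 0, 0, 0], [-1, 0, 0, 0, 0, 0, 0], [-1, 0, 0, 0, 0, 0, 0], [-1, 0, 0, 0, 0, 0, 0]], force=40)

```text
time_s: 3.15
tcp_pos: [0.5463, 0.1565, 0.0452]
eef_rot: [180.0, -0.0, 2.0]
contact_force: [-0.8, -1.8, 4.5]
gripper_width: 0.0096
gripper_force: 40.0
```

Call:
move_arm(plan=[[-1, 0, 0, 0.02, 0, 0, 0], [-1, 0, 0, 0.03, 0, 0, 0], [-1, 0, 0, 0.05, 0, 0, 0], [-1, 0, 0, 0.05, 0, 0, 0], [-1, 0, 0, 0.05, 0, 0, 0], [-1, 0, 0, 0.05, 0, 0, 0], [-1, -0.006, -0.0372, 0, 0, 0, -1.54], [-1, -0.006, -0.0372, 0, 0, 0, -1.54], [-1, -0.006, -0.0372, 0, 0, 0, -1.54], [-1, -0.006, -0.0372, 0, 0, 0, -1.54], [-1, -0.006, -0.0372, 0, 0, 0, -1.54], [-1, -0.006, -0.0372, 0, 0, 0, -1.54], [-1, -0.006, -0.0372, 0, 0, 0, -1.54], [-1, -0.006, -0.0372, 0, 0, 0, -1.54], [-1, -0.006, -0.0372, 0, 0, 0, -1.54], [-1, -0.002, -0.0372, 0, 0, 0, -1.54]])

```text
time_s: 5.15
tcp_pos: [0.4896, -0.2163, 0.2947]
eef_rot: [-180.0, -0.0, -13.4]
contact_force: [0.2, 0.1, -0.6]
gripper_width: 0.0096
gripper_force: 40.0
```

Call:
move_arm(plan=[[-1, 0, 0, -0.0117, -0.814, -3.404, 0], [-1, 0, 0, -0.0117, -0.814, -3.404, 0], [-1, 0, 0, -0.0117, -0.814, -3.404, 0], [-1, 0, 0, -0.0117, -0.814, -3.404, 0], [-1, 0, 0, -0.0117, -0.814, -3.404, 0], [-1, 0, 0, -0.0117, -0.814, -3.404, 0], [-1, 0, 0, -0.0117, -0.814, -3.404, 0], [-1, 0, 0, -0.0117, -0.814, -3.404, 0], [-1, 0, 0, -0.0117, -0.814, -3.404, 0], [-1, 0, 0, -0.0117, -0.814, -3.404, 0], [-1, 0, 0, 0, 0, 0, 0], [-1, 0, 0, 0, 0, 0, 0]])

```text
time_s: 6.65
tcp_pos: [0.4911, -0.2244, 0.1898]
eef_rot: [-179.0, -33.8, -13.4]
contact_force: [0.1, 0.2, 0.2]
gripper_width: 0.0099
gripper_force: 40.0
```

```bash
python3 - <<'E'
from h import *
s=telemetry.get_state();print(s['tcp_pos'],s['eef_rot'],s['joints'],s['time_s'])
c=cap('wrist','w2');a=cap('scene','s2');b=cap('top','t2')
A=c['img'][100:330,170:470]
cv2.imwrite('pics/w2c.png',cv2.resize(A,(780,598),interpolation=cv2.INTER_CUBIC)[:,:,::-1])
x=cv2.resize(a['img'][130:250,290:410],(400,400),interpolation=cv2.INTER_CUBIC);y=cv2.resize(b['img'][190:290,370:470],(400,400),interpolation=cv2.INTER_CUBIC)
cv2.imwrite('pics/st2.png',np.hstack([x,y])[:,:,::-1])
E
```

```text
[ 0.49110947 -0.22436678  0.18980873] [-178.96083084  -33.75048826  -13.379496  ] [ -4.68493109  -7.37851922 -58.22358561  34.25107454  -6.73884769
  48.69698595] 6.65
```

View pics/w2c.png

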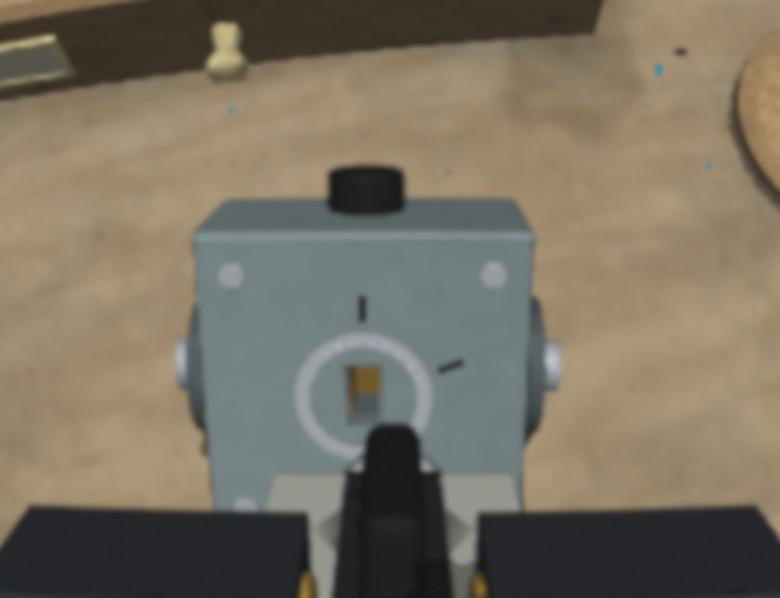

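The wrist view shows the slot at crop (363,392), which is about full-image (310,251). The key's bow sits to its right and lower, at (392,450). The commanded pose wasn't quite reached because joint 3 is at its limit of -58.2. I check what kinematics information is available.

```bash
python3 - <<'E'
from plant import telemetry, r
print([ (n,getattr(r,n) if not callable(getattr(r,n)) else 'fn') for n in dir(r) if not n.startswith('__')])
E
cat > k.py <<'E'
import numpy as np
from scipy.optimize import least_squares
from scipy.spatial.transform import Rotation as Ro
D=[([89.4453,20.593,.6318,-.021,-70.136,-16.506],[.19792,.64479,.22558],[179.9,-.009,-17.068]),
([35.148,10.5378,-13.1685,.0073,-66.374,56.571],[.54706,.15055,.22585],[179.95,.063,1.722]),
([-4.6849,-7.3785,-58.2236,34.2511,-6.7388,48.697],[.49111,-.22437,.18981],[-178.961,-33.75,-13.3795])]
def R(a,t): return Ro.from_euler(a,t,degrees=True)
# q2 from vertical about y ; q3 added; forearm along x ; j4 about forearm, j5 about y, j6 about tool
def rot(q,s):
    return R('z',q[0])*R('y',s[0]*q[1]+s[1]*q[2])*R('x',s[2]*q[3])*R('y',s[3]*q[4])
if __name__=='__main__':
    import itertools
    for q,p,e in D:
        M=R('xyz',0) 
        T=Ro.from_euler('xyz',e,degrees=True)
        z=T.apply([0,0,1]);az=R('z',-q[0]).apply(z);print(az.round(4), 'pitch in arm plane',np.degrees(np.arctan2(az[2],az[0])),'sum',q[1]+q[2],q[1]-q[2],q[4])
E
python3 k.py
```

```text
[('Unreachable', 'fn'), ('hold_point_z', 0.0188)]Traceback (most recent call last):
  File "k.py", line 14, in <module>
    M=R('xyz',0)
  File "k.py", line 7, in R
    def R(a,t): return Ro.from_euler(a,t,degrees=True)
                       ~~~~~~~~~~~~~^^^^^^^^^^^^^^^^^^
  File "scipy/spatial/transform/_rotation.pyx", line 1428, in scipy.spatial.transform._rotation.Rotation.from_euler
  File "scipy/spatial/transform/_rotation.pyx", line 541, in scipy.spatial.transform._rotation._format_angles
ValueError: Expected `angles` to be at most 2-dimensional with width equal to number of axes specified, got () for shape
```

```bash
sed -i '/^if __name__/,$d' k.py; cat >> k.py <<'E'
def fk(q,P):
    h,a1,L2,L4,lat,L6,c3=P
    b=R('z',[q[0]])[0] if False else Ro.from_euler('z',q[0],degrees=True)
    up=Ro.from_euler('y',q[1],degrees=True)
    fo=Ro.from_euler('y',q[1]-q[2],degrees=True)
    w=fo*Ro.from_euler('x',S4*q[3],degrees=True)
    w5=w*Ro.from_euler('y',-q[4],degrees=True)
    t=w5*Ro.from_euler('x',S6*q[5]+C6,degrees=True)   # x is approach
    p=np.array([a1,0,h])+up.apply([0,0,L2])+fo.apply([L4,0,c3])+w.apply([0,lat,0])+w5.apply([L6,0,0])
    tool=b*t*Ro.from_matrix(np.array([[0,0,1],[0,1,0],[-1,0,0]]).astype(float))
    return b.apply(p),tool
E
cat > fit.py <<'E'
import k,numpy as np
from k import *
for s4 in(1,-1):
  for s6 in (1,-1):
    for c6 in (0,90,180,-90):
      k.S4,k.S6,k.C6=s4,s6,c6
      e=[np.degrees((fk(q,[0]*7)[1].inv()*Ro.from_euler('xyz',o,degrees=True)).magnitude()) for q,p,o in D]
      if max(e)<15: print(s4,s6,c6,np.round(e,2))
E
python3 fit.py
```

```text
-1 -1 -90 [0. 0. 0.]
```

```bash
sed -i 's/^def fk/S4,S6,C6=-1,-1,-90\ndef fk/' k.py; cat > fit.py <<'E'
from k import *
pri=np.array([.275,0,.7,.5,-.19,.35,0])
sd=np.array([.3,.003,.2,.2,.05,.2,.003])
f=lambda P:np.r_[np.concatenate([fk(q,P)[0]-p for q,p,e in D])/2e-4,(P-pri)/sd]
s=least_squares(f,pri);P=s.x;print(P.round(4),[np.linalg.norm(fk(q,P)[0]-p).round(5) for q,p,e in D])
np.save('P.npy',P)
lim=np.array([[-176.03,176.03],[-82.01,121.73],[-58.28,71.71],[-173.87,95.51],[-174.79,-.11],[-173.66,173.66]])
def ik(p,Rt,q0):
    g=lambda q:np.r_[(fk(q,P)[0]-p)/1e-3,np.degrees((fk(q,P)[1].inv()*Rt).as_rotvec())/.2]
    s=least_squares(g,np.clip(q0,lim[:,0]+.05,lim[:,1]-.05),bounds=(lim[:,0],lim[:,1]),x_scale=10);return s.x,g(s.x)
n=np.array([np.sin(np.radians(35))*np.cos(np.radians(166.55)),np.sin(np.radians(35))*np.sin(np.radians(166.55)),np.cos(np.radians(35))])
kh=np.array([.533,-.2258,.115])
R0=Ro.from_euler('xyz',[180,-35,-13.45],degrees=True)
rng=np.random.default_rng(1)
for flip in(0,180):
  for d in(.08,.06,.04,.011):
   for tw in (0,80) if d<.02 else (0,):
    best=None
    for i in range(15):
        q0=np.array(D[2][0]) if i==0 else rng.uniform(lim[:,0],lim[:,1])
        q,e=ik(kh+n*d,R0*Ro.from_euler('z',flip+tw,degrees=True),q0)
        if best is None or e@e<best[1]@best[1]-1e-3: best=(q,e)
    print(flip,d,tw,best[0].round(1),'err mm',np.linalg.norm(best[1][:3]).round(2),'deg',(np.linalg.norm(best[1][3:])*.2).round(2))
E
python3 fit.py
```

```text
[ 0.1988  0.      0.6016  0.4636 -0.1918  0.378  -0.    ] [np.float64(1e-05), np.float64(1e-05), np.float64(1e-05)]
0 0.08 0 [ -3.7  -7.3 -58.3  32.6  -6.9  49.5] err mm 5.1 deg 2.34
0 0.06 0 [ -5.4  -4.3 -58.3  33.7  -3.8  49.6] err mm 6.39 deg 3.1
0 0.04 0 [ -7.2  -1.4 -58.3  35.2  -0.7  49.6] err mm 7.65 deg 3.91
0 0.011 0 [ -4.9   3.3 -52.8  15.7  -0.6  67.2] err mm 7.82 deg 4.94
0 0.011 80 [ -4.9   3.3 -52.8  15.7  -0.6 -12.8] err mm 7.82 deg 4.94
180 0.08 0 [  -3.7   -7.3  -58.3   32.6   -6.9 -130.5] err mm 5.1 deg 2.34
180 0.06 0 [  -5.4   -4.3  -58.3   33.7   -3.8 -130.4] err mm 6.39 deg 3.1
180 0.04 0 [  -7.2   -1.4  -58.3   35.2   -0.7 -130.4] err mm 7.65 deg 3.91
180 0.011 0 [  -4.9    3.3  -52.8   15.7   -0.6 -112.8] err mm 7.82 deg 4.94
180 0.011 80 [ -4.9   3.3 -52.8  15.7  -0.6 167.2] err mm 7.82 deg 4.94
```

The fitted model is exact. It shows a grasp straight along the key axis cannot be reached at the switch, so the grasp must be tilted about the pinch axis. I search for a feasible tilt.

```bash
cat > k2.py <<'E'
from k import *
P=np.load('P.npy')
lim=np.array([[-176.03,176.03],[-82.01,121.73],[-58.28,71.71],[-173.87,95.51],[-174.79,-.11],[-173.66,173.66]])
def ik(p,Rt,q0):
    g=lambda q:np.r_[(fk(q,P)[0]-p)/1e-3,np.degrees((fk(q,P)[1].inv()*Rt).as_rotvec())/.2]
    s=least_squares(g,np.clip(q0,lim[:,0]+.5,lim[:,1]-.5),bounds=(lim[:,0],lim[:,1]),x_scale=10,max_nfev=60);return s.x,np.abs(g(s.x)).max()
E_=lambda a,t:Ro.from_euler(a,t,degrees=True)
YS=-13.45; kh=np.array([.533,-.2258,.115])
RK=E_('z',YS)*E_('y',-35); n=RK.apply([0,0,1])
G=.056; H=.0188
def switch(al,f,s,tw):   # s tip stand-off: key insertion depth 26mm at s=0
    Rt=Ro.from_rotvec(-n*np.radians(tw))*RK*E_('y',al)*E_('x',180)*E_('z',f)
    return kh+n*(G-.026+s)+Rt.apply([0,0,H]),Rt
def rack(al,f,half,up,rk=np.array([.5463,.1555,.008])):
    Rt=E_('z',1.9+half)*E_('y',al)*E_('x',180)*E_('z',f)
    return rk+np.array([0,0,G+up])+Rt.apply([0,0,H]),Rt
E
cat > srch.py <<'E'
from k2 import *
rng=np.random.default_rng(1)
st=[np.array(D[2][0]),np.array([-5,0,-45,20,-20,60.]),np.array([-25,0,-45,-150,-20,60.]),np.array([10,0,-40,60,-30,60.])]+[rng.uniform(lim[:,0],lim[:,1]) for _ in range(6)]
for al in(-40,-30,-20,-10,10,20,30,40):
  for q0 in st:
    q,e=ik(*switch(al,0,.03,0),q0)
    if e>.5: continue
    ok=[];qq=q;mar=1e9;J=[q]
    for s in(.015,0):
        qq,e=ik(*switch(al,0,s,0),qq);ok.append(e);J.append(qq)
    for tw in range(10,81,10):
        qq,e=ik(*switch(al,0,0,tw),qq);ok.append(e);J.append(qq)
    J=np.array(J);m=np.minimum(J-lim[:,0],lim[:,1]-J).min(0)
    print(al,'maxerr',max(ok).round(2),'start',q.round(0),'end',qq.round(0),'margin',m.round(0),'maxstep',abs(np.diff(J,axis=0)).max(0).round(0))
    break
for al in(-40,-30,-20,-10,10,20,30,40):
  for half in(0,180):
    q,e=ik(*rack(al,0,half,0),[32,15,-10,0,-60,60]);print('rack',al,half,e.round(2),q.round(0))
E
timeout 500 python3 srch.py
```

```text
-40 maxerr 71.09 start [ -69.   25.  -54. -122.  -69. -100.] end [ -48.    4.  -58. -174.  -23. -148.] margin [107.  86.   0.   0.  23.  26.] maxstep [ 4.  8.  5.  8. 11. 13.]
-30 maxerr 34.51 start [ -57.    8.  -46. -114.  -44. -126.] end [ -46.    4.  -57. -174.  -18. -150.] margin [117.  86.   0.   0.  18.  24.] maxstep [ 3.  3.  4. 10.  7.  9.]
-20 maxerr 2.33 start [ -34.    0.  -36.  -89.  -17. -169.] end [ -44.    4.  -52. -174.   -8. -152.] margin [132.  82.   6.   0.   8.   5.] maxstep [ 4.  3.  4. 16.  3.  9.]
10 maxerr 0.0 start [ -0.   0. -49.  19. -17.  60.] end [-11.   5. -34. -27. -19.  35.] margin [165.  82.   7.  70.  11. 114.] maxstep [ 2.  2.  4. 11.  3.  5.]
20 maxerr 0.0 start [ -1.   5. -36.   6. -35.  73.] end [-25.   9. -24. -44. -38.  58.] margin [151.  87.  22.  89.  31. 101.] maxstep [3. 2. 3. 8. 2. 3.]
30 maxerr 0.0 start [ -2.  10. -27.   1. -49.  78.] end [-33.  15. -17. -49. -53.  68.] margin [143.  92.  32.  94.  46.  95.] maxstep [4. 2. 3. 7. 2. 2.]
40 maxerr 0.0 start [ -4.  15. -18.  -1. -62.  81.] end [-38.  21. -11. -52. -66.  73.] margin [138.  
[... 156 characters left out ...]
ck -30 0 38.62 [ 20.  12. -58.  96. -10. -23.]
rack -30 180 193.33 [ 21.  23. -58.  77.  -0. 173.]
rack -20 0 7.22 [ 26.  13. -58.  75.  -8.  -8.]
rack -20 180 152.03 [ 21.  21. -58.  76.  -0. 174.]
rack -10 0 0.0 [ 39.  17. -39.  13. -27.  41.]
rack -10 180 112.65 [ 24.  19. -58.  74.  -3. 174.]
rack 10 0 0.0 [ 32.  26. -15.  -6. -57.  63.]
rack 10 180 0.0 [  39.   17.  -39.   13.  -27. -139.]
rack 20 0 0.0 [ 29.  32.  -6. -10. -70.  67.]
rack 20 180 11.9 [  33.   13.  -55.   55.  -11. -174.]
rack 30 0 0.0 [ 27.  37.   2. -12. -82.  69.]
rack 30 180 52.6 [  31.   11.  -56.   57.  -10. -174.]
rack 40 0 0.0 [ 25.  43.  10. -15. -94.  71.]
rack 40 180 1.43 [   2.   13.  -38. -134.   -0.   44.]
```

A tilt of 20° works everywhere with margin. I take the key back to the rack, put it down, and regrip it tilted. I also compute the slot position from the wrist picture.

```bash
cat >> h.py <<'E'
from scipy.spatial.transform import Rotation as Ro
def delta(p,Rt,s=None):
    s=s or telemetry.get_state();C=Ro.from_euler('xyz',s['eef_rot'],degrees=True)
    print('t',s['time_s'],'dp',(np.array(p)-s['tcp_pos']).round(4),'rv',np.degrees((Rt*C.inv()).as_rotvec()).round(2))
E
python3 - <<'E'
from h import *
from k2 import n,kh,RK
c=pickle.load(open('pics/w2.pkl','rb'))
f=lambda x,y:wray(c,170+x*300/780,100+y*230/598,kh,n)
print('slot',f(364,394),[ (RK.inv().apply(f(*q)-kh)*1e3).round(1).tolist() for q in((364,394),(347,394),(381,394),(364,365),(364,423),(362,396),(364,337),(364,456))])
P=wcloud(c);w=P[190:260,255:365].reshape(-1,3);z=(w-kh)@n;print('plane off mm',np.median(z[abs(z)<.01])*1e3)
# yaw check: box side edges / top edge
a,b=f(196,236),f(532,236);d=b-a;print('top edge yaw',np.degrees(np.arctan2(d[1],d[0]))+90,np.linalg.norm(d))
delta([.5463,.1565,.295],Ro.from_euler('xyz',[180,0,2],degrees=True))
E
```

```text
slot [ 0.53295214 -0.22510965  0.11485498] [[-0.3, 0.7, 0.0], [-0.3, 5.2, 0.0], [-0.2, -3.9, 0.0], [8.1, 0.6, 0.0], [-8.8, 0.7, -0.0], [-0.8, 1.2, -0.0], [15.9, 0.5, -0.0], [-18.8, 0.8, -0.0]]
plane off mm 0.5154841589081851
top edge yaw -13.315575528380364 0.08670277106126653
t 6.8 dp [0.0546 0.3804 0.105 ] rv [ 2.32 33.82 14.55]
```

Call:
move_arm(plan=[[-1, 0, 0, 0.0262, 0.193, 2.818, 1.2125], [-1, 0, 0, 0.0262, 0.193, 2.818, 1.2125], [-1, 0.0055, 0.038, 0.0263, 0.193, 2.818, 1.2125], [-1, 0.0055, 0.038, 0.0263, 0.193, 2.818, 1.2125], [-1, 0.0055, 0.038, 0, 0.193, 2.818, 1.2125], [-1, 0.0055, 0.038, 0, 0.193, 2.818, 1.2125], [-1, 0.0055, 0.038, 0, 0.193, 2.818, 1.2125], [-1, 0.0055, 0.038, 0, 0.193, 2.818, 1.2125], [-1, 0.0055, 0.038, 0, 0.193, 2.818, 1.2125], [-1, 0.0055, 0.038, 0, 0.193, 2.818, 1.2125], [-1, 0.0055, 0.038, 0, 0.193, 2.818, 1.2125], [-1, 0.0051, 0.0384, 0, 0.193, 2.818, 1.2125], [-1, 0, 0, 0, 0, 0, 0], [-1, 0, 0, 0, 0, 0, 0]])

```text
time_s: 8.55
tcp_pos: [0.5466, 0.1502, 0.2914]
eef_rot: [179.2, -0.8, 1.7]
contact_force: [-0.4, -0.6, -1.0]
gripper_width: 0.0099
gripper_force: 40.0
```

```bash
sed -i 's/-.2258,.115/-.2253,.115/;s/YS=-13.45/YS=-13.4/' k2.py; python3 - <<'E'
from h import *
s=telemetry.get_state();print(s['joints'],s['tcp_pos'],s['eef_rot'],s['contact_force'])
delta([.5463,.1565,.0452],Ro.from_euler('xyz',[180,0,2],degrees=True))
E
```

```text
[ 35.90042381   7.94615522  -8.19342585   1.11907661 -73.6587451
  55.48207989] [0.54663796 0.15022548 0.29137903] [179.22684874  -0.77286695   1.70069849] [-0.40232118 -0.56706866 -0.97456877]
t 8.55 dp [-0.0003  0.0063 -0.2462] rv [0.75 0.8  0.3 ]
```

Call:
move_arm(plan=[[-1, -0.0003, 0.0063, -0.02, 0.75, 0.8, 0.3], [-1, 0, 0, -0.045, 0, 0, 0], [-1, 0, 0, -0.045, 0, 0, 0], [-1, 0, 0, -0.045, 0, 0, 0], [-1, 0, 0, -0.03, 0, 0, 0], [-1, 0, 0, -0.015, 0, 0, 0], [-1, 0, 0, -0.015, 0, 0, 0], [-1, 0, 0, -0.015, 0, 0, 0], [-1, 0, 0, -0.01, 0, 0, 0], [-1, 0, 0, -0.005, 0, 0, 0], [-1, 0, 0, 0, 0, 0, 0]])

```text
time_s: 9.93
tcp_pos: [0.5468, 0.1563, 0.0469]
eef_rot: [-180.0, -0.1, 2.0]
contact_force: [-0.4, -0.0, -0.6]
gripper_width: 0.0095
gripper_force: 40.0
```

Call:
move_arm(plan=[[-1, 0, 0, -0.001, 0, 0, 0], [-0.2, 0, 0, 0, 0, 0, 0], [-0.2, 0, 0, 0, 0, 0, 0], [-0.2, 0, 0, 0, 0, 0, 0], [-0.2, 0, 0, 0.02, 0, 0, 0], [-0.2, 0, 0, 0.045, 0, 0, 0], [-0.2, -0.0008, 0, 0, -0.083, 2.5, 0], [-0.2, -0.0008, 0, 0, -0.083, 2.5, 0], [-0.2, -0.0008, 0, 0, -0.083, 2.5, 0], [-0.2, -0.0008, 0, 0, -0.083, 2.5, 0], [-0.2, -0.0008, 0, 0, -0.083, 2.5, 0], [-0.2, -0.0008, 0, 0, -0.083, 2.5, 0], [-0.2, -0.0008, 0, 0, -0.083, 2.5, 0], [-0.2, -0.0008, 0, 0, -0.083, 2.5, 0], [-0.2, 0, 0, 0, 0, 0, 0]])

```text
time_s: 11.8
tcp_pos: [0.5406, 0.1561, 0.1102]
eef_rot: [-180.0, 20.0, 1.9]
contact_force: [-0.8, 0.5, 0.6]
gripper_width: 0.0347
gripper_force: 0.0
```

```bash
python3 - <<'E'
from h import *; from k2 import rack
p,R=rack(20,0,0,0,np.array([.5465,.1555,.008]));print(p);delta(p,R)
c=cap('wrist');P=wcloud(c);Q=P[:,:].reshape(-1,3)
k=Q[(Q[:,2]>.07)&(Q[:,2]<.085)&(abs(Q[:,0]-.547)<.03)&(abs(Q[:,1]-.155)<.012)]
print(len(k),k.min(0),k.max(0),np.median(k,0)) if len(k) else 0
E
```

```text
[0.54007356 0.15528681 0.04633378]
t 11.8 dp [-0.0005 -0.0008 -0.0639] rv [-0.03  0.    0.  ]
1088 [0.52984195 0.15096456 0.07000204] [0.5660458  0.16172311 0.08041501] [0.55241656 0.15649579 0.07824596]
```

Call:
move_arm(plan=[[-0.2, 0.0005, 0, -0.03, 0, 0, 0], [-0.2, 0, 0, -0.02, 0, 0, 0], [-0.2, 0, 0, -0.01, 0, 0, 0], [-0.2, 0, 0, -0.0035, 0, 0, 0], [-0.2, 0, 0, 0, 0, 0, 0], [-1, 0, 0, 0, 0, 0, 0], [-1, 0, 0, 0, 0, 0, 0], [-1, 0, 0, 0, 0, 0, 0], [-1, 0, 0, 0, 0, 0, 0]], force=50)

```text
time_s: 12.98
tcp_pos: [0.541, 0.1562, 0.0478]
eef_rot: [-179.9, 19.9, 2.0]
contact_force: [0.3, -0.6, 2.7]
gripper_width: 0.0096
gripper_force: 50.0
```

```bash
python3 - <<'E'
from h import *
s=telemetry.get_state();print(s);pickle.dump(s,open('grasp.pkl','wb'))
E
```

```text
{'time_s': 12.975, 'joints': array([ 29.39071195,  31.53019799,  -6.0853509 ,  -9.64636797,
       -70.45630979,  67.23716821]), 'qd': array([-0.0048389 ,  0.01430753, -0.08187454, -0.07887658, -0.05764533,
       -0.03796476]), 'joint_torque': array([ 7.25203659e-02, -6.51098371e+01,  2.26069468e+01,  5.09001911e+00,
       -7.41251372e-01,  1.91076938e-02]), 'tcp_pos': array([0.54098649, 0.15621055, 0.04775989]), 'eef_rot': array([-179.94390819,   19.92930799,    1.95666011]), 'contact_force': array([ 0.28764153, -0.63864756,  2.68927725]), 'moment': array([-0.0535148 , -0.90455065,  0.01784373]), 'gripper_force': 50.00020980834961, 'gripper_width': 0.009590213085663836}
```

```bash
cat >> k2.py <<'E'
import pickle
g=pickle.load(open('grasp.pkl','rb'))
KR=E_('z',1.95); Kp=np.array([.5475,.1562,.008])       # key tip pose at the grasp
Rg=Ro.from_euler('xyz',g['eef_rot'],degrees=True)
Rrel=KR.inv()*Rg; prel=KR.inv().apply(g['tcp_pos']-Kp)
def sw(s,tw=0,dx=0,dy=0):    # s: tip distance outside the face (-.026 = home), m
    K=Ro.from_rotvec(-n*np.radians(tw))*RK
    tip=kh+n*s+RK.apply([dx,dy,0]); return tip+K.apply(prel),K*Rrel
def keytip(s):               # key pose in switch frame from a state, mm & deg
    T=Ro.from_euler('xyz',s['eef_rot'],degrees=True)*Rrel.inv()
    return (RK.inv().apply(s['tcp_pos']-T.apply(prel)-kh)*1e3).round(1),np.degrees((RK.inv()*T).as_rotvec()).round(1)
E
python3 - <<'E'
from k2 import *
from h import delta
q=g['joints']
for s in(.03,-.026):
    p,R=sw(s);q,e=ik(p,R,q);print(s,p.round(4),e.round(2),q.round(1))
    if s>0: p0=p.copy(); p0=p0.copy(); g2=dict(g);g2['tcp_pos']=g['tcp_pos']+np.array([0,0,.25]);delta(p,R,g2)
E
```

```text
0.03 [ 0.4889 -0.2146  0.1684] 0.0 [ -0.2   1.4 -36.    5.4 -38.1  72.9]
t 12.975 dp [-0.052  -0.3708 -0.1293] rv [ -3.5  -34.93 -14.87]
-0.026 [ 0.5202 -0.222   0.1225] 0.0 [ -1.2   7.7 -36.2   6.  -31.4  73.1]
```

Call:
move_arm(plan=[[-1, 0, 0, 0.02, 0, 0, 0], [-1, 0, 0, 0.03, 0, 0, 0], [-1, 0, 0, 0.05, 0, 0, 0], [-1, 0, 0, 0.05, 0, 0, 0], [-1, 0, 0, 0.05, 0, 0, 0], [-1, 0, 0, 0.05, 0, 0, 0], [-1, -0.0043, -0.0309, 0, -0.292, -2.911, -1.239], [-1, -0.0043, -0.0309, 0, -0.292, -2.911, -1.239], [-1, -0.0043, -0.0309, 0, -0.292, -2.911, -1.239], [-1, -0.0043, -0.0309, 0, -0.292, -2.911, -1.239], [-1, -0.0043, -0.0309, 0, -0.292, -2.911, -1.239], [-1, -0.0043, -0.0309, 0, -0.292, -2.911, -1.239], [-1, -0.0043, -0.0309, 0, -0.292, -2.911, -1.239], [-1, -0.0043, -0.0309, 0, -0.292, -2.911, -1.239], [-1, -0.0043, -0.0309, 0, -0.292, -2.911, -1.239], [-1, -0.0043, -0.0309, 0, -0.292, -2.911, -1.239], [-1, -0.0043, -0.0309, 0, -0.292, -2.911, -1.239], [-1, -0.0047, -0.0309, 0, -0.292, -2.911, -1.239]])

```text
time_s: 15.22
tcp_pos: [0.4882, -0.2156, 0.2991]
eef_rot: [-179.9, -15.2, -13.5]
contact_force: [0.1, 0.3, -1.2]
gripper_width: 0.0097
gripper_force: 50.0
```

Call:
move_arm(plan=[[-1, 0, 0, -0.03, 0, 0, 0], [-1, 0, 0, -0.03, 0, 0, 0], [-1, 0, 0, -0.03, 0, 0, 0], [-1, 0, 0, -0.02, 0, 0, 0], [-1, 0, 0, -0.0193, 0, 0, 0], [-1, 0, 0, 0, 0, 0, 0], [-1, 0, 0, 0, 0, 0, 0]])

```text
time_s: 16.1
tcp_pos: [0.4894, -0.2147, 0.1697]
eef_rot: [-179.9, -15.2, -13.4]
contact_force: [0.1, 0.0, 0.0]
gripper_width: 0.0101
gripper_force: 50.0
```

```bash
python3 - <<'E'
from h import *; from k2 import *
s=telemetry.get_state();print(keytip(s),s['contact_force'],s['joints'].round(1));delta(*sw(.03));delta(*sw(.008))
c=cap('wrist','w3');a=cap('scene','s3')
A=c['img'][120:340,180:460]
x=cv2.resize(a['img'][140:240,300:400],(314,314),interpolation=cv2.INTER_CUBIC)
A=cv2.resize(A,(480,377),interpolation=cv2.INTER_CUBIC)
x=np.vstack([x,np.zeros((63,314,3),np.uint8)])
cv2.imwrite('pics/w3c.png',np.hstack([A,x])[:,:,::-1])
E
```

```text
(array([ 1.2, -0. , 30.8]), array([ 0. , -0.1,  0. ])) [0.09812739 0.02579608 0.00749288] [ -0.2   1.3 -35.9   5.5 -38.2  72.9]
t 16.1 dp [-0.0005  0.0001 -0.0013] rv [ 0.02  0.08 -0.  ]
t 16.1 dp [ 0.0118 -0.0028 -0.0193] rv [ 0.02  0.08 -0.  ]
```

View pics/w3c.png

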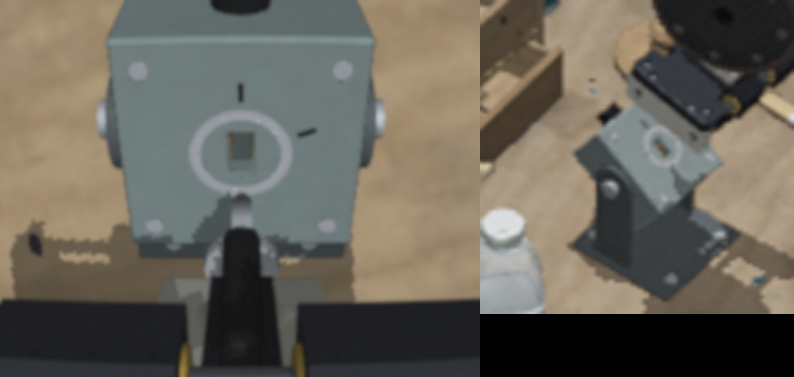

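The blade tip (241,205) is in line laterally with the slot (241,150), and the slot is in its home orientation. I close in.

Call:
move_arm(plan=[[-1, 0.006, -0.0014, -0.0095, 0.01, 0.04, 0], [-1, 0.006, -0.0014, -0.0098, 0.01, 0.04, 0], [-1, 0, 0, 0, 0, 0, 0], [-1, 0, 0, 0, 0, 0, 0]])

```text
time_s: 16.7
tcp_pos: [0.5007, -0.2174, 0.1485]
eef_rot: [-180.0, -14.9, -13.4]
contact_force: [0.4, -0.2, -0.1]
gripper_width: 0.0098
gripper_force: 50.0
```

```bash
python3 - <<'E'
from h import *; from k2 import *
c=pickle.load(open('pics/w3.pkl','rb'))
A=c['img'][120:340,180:460];k=280/480
for q in((241.5,150),(228,150),(255,150),(241,132),(241,168)): print((RK.inv().apply(wray(c,180+q[0]*k,120+q[1]*k,kh,n)-kh)*1e3).round(1))
s=telemetry.get_state();print(keytip(s),s['contact_force'])
delta(*sw(-.006));delta(*sw(-.026))
E
```

```text
[ 0.4  0.1 -0. ]
[ 0.4  5.  -0. ]
[ 0.4 -4.7 -0. ]
[ 8.   0.3 -0. ]
[-7.6  0.3  0. ]
(array([-1.6, -0.1,  6.7]), array([-0. ,  0.2,  0. ])) [ 0.37990679 -0.19099571 -0.05387911]
t 16.7 dp [ 0.0083 -0.0019 -0.0096] rv [-0.02 -0.15  0.01]
t 16.7 dp [ 0.0195 -0.0046 -0.026 ] rv [-0.02 -0.15  0.01]
```

Call:
move_arm(plan=[[-1, 0.0042, -0.001, -0.0048, -0.01, -0.08, 0], [-1, 0.0041, -0.0009, -0.0048, -0.01, -0.07, 0], [-1, 0, 0, 0, 0, 0, 0], [-1, 0, 0, 0, 0, 0, 0], [-1, 0, 0, 0, 0, 0, 0]])

```text
time_s: 17.32
tcp_pos: [0.5091, -0.2193, 0.1394]
eef_rot: [-179.9, -15.1, -13.4]
contact_force: [-0.3, -0.7, -0.7]
gripper_width: 0.0096
gripper_force: 50.0
```

```bash
python3 - <<'E'
from h import *; from k2 import *
s=telemetry.get_state();print(keytip(s),s['contact_force'],s['moment'])
delta(*sw(-.026))
E
```

```text
(array([ 0.4,  0.1, -5.6]), array([ 0. , -0.1, -0. ])) [-0.31536594 -0.72310327 -0.73006457] [0.20354454 0.90259377 0.04660491]
t 17.325 dp [ 0.0111 -0.0027 -0.0169] rv [-0.    0.06  0.01]
```

Call:
move_arm(plan=[[-1, 0.0022, -0.0005, -0.0034, 0, 0, 0], [-1, 0.0022, -0.0005, -0.0034, 0, 0, 0], [-1, 0.0022, -0.0005, -0.0034, 0, 0, 0], [-1, 0.0022, -0.0006, -0.0034, 0, 0, 0], [-1, 0.0023, -0.0006, -0.0033, 0, 0, 0], [-1, 0, 0, 0, 0, 0, 0], [-1, 0, 0, 0, 0, 0, 0]])

```text
time_s: 18.2
tcp_pos: [0.5197, -0.2219, 0.1229]
eef_rot: [-179.9, -15.1, -13.4]
contact_force: [-7.3, 5.3, 11.2]
gripper_width: 0.0095
gripper_force: 50.0
```

```bash
python3 - <<'E'
from h import *; from k2 import *
s=telemetry.get_state();print(keytip(s),RK.inv().apply(s['contact_force']),s['moment'])
delta(*sw(-.026))
E
```

```text
(array([ -0.2,   0. , -25.4]), array([ 0., -0., -0.])) [-0.40222523  3.4257567  13.93403292] [1.65140539 2.48209925 0.38400981]
t 18.2 dp [ 0.0005 -0.0001 -0.0004] rv [-0.    0.03  0.01]
```

The collar is on the face and reads 14 N. The key is fully in. I work out the arc for the turn.

```bash
python3 - <<'E'
from h import *; from k2 import *
print((-n*5).round(3))
p0=sw(-.0256,0)[0]
for t in range(5,81,5):
    p=sw(-.0256,t)[0];print(t,((p-p0)*1e3).round(2));p0=p
E
```

```text
[ 2.79  -0.665 -4.096]
5 [0.17 0.54 0.03]
10 [0.2  0.53 0.05]
15 [0.24 0.51 0.08]
20 [0.28 0.48 0.11]
25 [0.31 0.46 0.14]
30 [0.34 0.43 0.16]
35 [0.37 0.39 0.18]
40 [0.39 0.36 0.21]
45 [0.41 0.32 0.23]
50 [0.43 0.28 0.25]
55 [0.45 0.23 0.27]
60 [0.46 0.19 0.28]
65 [0.47 0.14 0.29]
70 [0.47 0.09 0.31]
75 [0.47 0.04 0.31]
80 [ 0.47 -0.01  0.32]
```

Call:
move_arm(plan=[[-1, 0.00017, 0.00054, 3e-05, 2.79, -0.665, -4.096], [-1, 0.0002, 0.00053, 5e-05, 2.79, -0.665, -4.096], [-1, 0.00024, 0.00051, 8e-05, 2.79, -0.665, -4.096], [-1, 0.00028, 0.00048, 0.00011, 2.79, -0.665, -4.096], [-1, 0.00031, 0.00046, 0.00014, 2.79, -0.665, -4.096], [-1, 0.00034, 0.00043, 0.00016, 2.79, -0.665, -4.096], [-1, 0, 0, 0, 0, 0, 0]])

```text
time_s: 19.08
tcp_pos: [0.5212, -0.2189, 0.1234]
eef_rot: [-162.9, -10.8, -42.1]
contact_force: [-6.1, 4.7, 10.8]
gripper_width: 0.0099
gripper_force: 50.0
```

```bash
python3 - <<'E'
from h import *; from k2 import *
s=telemetry.get_state();print(keytip(s),RK.inv().apply(s['contact_force']),RK.inv().apply(s['moment']),s['gripper_width']); delta(*sw(-.0256,30))
E
```

```text
(array([ -0.2,  -0. , -25.4]), array([  0. ,  -0. , -30.1])) [ 0.41692297  3.19785396 12.89237091] [ 1.33659221e+00  2.45392771e+00 -7.37140299e-04] 0.009934242333992184
t 19.075 dp [ 0.0003 -0.0001 -0.    ] rv [-0.08  0.03  0.11]
```

Call:
move_arm(plan=[[-1, 0.00037, 0.00039, 0.00018, 2.79, -0.665, -4.096], [-1, 0.00039, 0.00036, 0.00021, 2.79, -0.665, -4.096], [-1, 0.00041, 0.00032, 0.00023, 2.79, -0.665, -4.096], [-1, 0.00043, 0.00028, 0.00025, 2.79, -0.665, -4.096], [-1, 0.00045, 0.00023, 0.00027, 2.79, -0.665, -4.096], [-1, 0.00046, 0.00019, 0.00028, 2.79, -0.665, -4.096], [-1, 0.00047, 0.00014, 0.00029, 2.79, -0.665, -4.096], [-1, 0.00047, 9e-05, 0.00031, 2.79, -0.665, -4.096], [-1, 0.00047, 4e-05, 0.00031, 2.79, -0.665, -4.096], [-1, 0, 0, 0, 0, 0, 0]])

```text
time_s: 20.32
tcp_pos: [0.5246, -0.217, 0.1254]
eef_rot: [-145.9, 8.1, -80.0]
contact_force: [-8.3, 1.4, 8.6]
gripper_width: 0.01
gripper_force: 50.0
```

```bash
python3 - <<'E'
from h import *; from k2 import *
s=telemetry.get_state();print(keytip(s),RK.inv().apply(s['contact_force']),RK.inv().apply(s['moment']),s['gripper_width']); delta(*sw(-.0256,75))
E
```

```text
(array([ -0.9,  -0.2, -25.4]), array([ -0. ,   0. , -75.1])) [-2.00272857 -0.58200745 11.85309152] [0.50266673 2.60877234 0.79468849] 0.010000897044971712
t 20.325 dp [0.0008 0.     0.0003] rv [-0.05 -0.02  0.1 ]
```

Call:
move_arm(plan=[[-1, 0.00055, 0, 0.00025, 1.116, -0.266, -1.638], [-1, 0.00055, 0, 0.00025, 1.116, -0.266, -1.638], [-1, 0, 0, 0, 0, 0, 0], [-1, 0, 0, 0, 0, 0, 0]])

```text
time_s: 20.82
tcp_pos: [0.525, -0.2169, 0.1257]
eef_rot: [-145.2, 10.1, -83.0]
contact_force: [-12.9, -0.2, 11.3]
gripper_width: 0.0097
gripper_force: 50.0
```

```bash
python3 - <<'E'
from h import *; from k2 import *
s=telemetry.get_state();print(keytip(s),RK.inv().apply(s['contact_force']),RK.inv().apply(s['moment']),s['gripper_width']); delta(*sw(-.0256,75))
p0=sw(-.0256,79)[0]
for t in list(range(74,-7,-5)):
    p=sw(-.0256,t)[0];print(t,((p-p0)*1e3).round(2));p0=p
E
```

```text
(array([ -0.9,  -0.1, -25.4]), array([ -0.1,   0.1, -78.9])) [-3.79864989 -3.18261639 16.41703116] [0.19984801 3.41454359 1.22385338] 0.009714179722994853
t 20.825 dp [ 0.0004 -0.0001  0.0001] rv [-2.21  0.44  3.25]
74 [-0.47 -0.   -0.32]
69 [-0.47 -0.05 -0.31]
64 [-0.47 -0.1  -0.3 ]
59 [-0.46 -0.15 -0.29]
54 [-0.45 -0.2  -0.28]
49 [-0.44 -0.24 -0.26]
44 [-0.43 -0.29 -0.24]
39 [-0.41 -0.33 -0.22]
34 [-0.39 -0.37 -0.2 ]
29 [-0.36 -0.4  -0.18]
24 [-0.33 -0.43 -0.16]
19 [-0.3  -0.46 -0.13]
14 [-0.27 -0.49 -0.1 ]
9 [-0.23 -0.51 -0.08]
4 [-0.2  -0.53 -0.05]
-1 [-0.16 -0.55 -0.02]
-6 [-0.12 -0.56  0.01]
```

Call:
move_arm(plan=[[-1, 0.0005, 0, 0.0002, 1.67, -0.4, -2.46], [-1, 0, 0, 0, 0, 0, 0], [-1, 0, 0, 0, 0, 0, 0]])

```text
time_s: 21.2
tcp_pos: [0.5253, -0.2168, 0.1259]
eef_rot: [-144.6, 11.8, -85.4]
contact_force: [-14.1, 1.1, 12.0]
gripper_width: 0.0096
gripper_force: 50.0
```

```bash
python3 - <<'E'
from h import *; from k2 import *
s=telemetry.get_state();print(keytip(s),RK.inv().apply(s['contact_force']),RK.inv().apply(s['moment']),s['gripper_width'])
E
```

```text
(array([ -0.9,  -0. , -25.4]), array([ -0.1,   0.1, -81.9])) [-4.57058724 -2.18690056 17.81706164] [0.28778161 3.61115731 1.38035329] 0.009614293201664252
```

Call:
move_arm(plan=[[-1, -0.0004, 0, -0.0002, -1.67, 0.4, 2.46], [-1, -0.00047, 0, -0.00032, -2.79, 0.665, 4.096], [-1, -0.00047, -5e-05, -0.00031, -2.79, 0.665, 4.096], [-1, -0.00047, -0.0001, -0.0003, -2.79, 0.665, 4.096], [-1, -0.00046, -0.00015, -0.00029, -2.79, 0.665, 4.096], [-1, -0.00045, -0.0002, -0.00028, -2.79, 0.665, 4.096], [-1, -0.00044, -0.00024, -0.00026, -2.79, 0.665, 4.096], [-1, -0.00043, -0.00029, -0.00024, -2.79, 0.665, 4.096], [-1, -0.00041, -0.00033, -0.00022, -2.79, 0.665, 4.096], [-1, -0.00039, -0.00037, -0.0002, -2.79, 0.665, 4.096], [-1, -0.00036, -0.0004, -0.00018, -2.79, 0.665, 4.096], [-1, -0.00033, -0.00043, -0.00016, -2.79, 0.665, 4.096], [-1, -0.0003, -0.00046, -0.00013, -2.79, 0.665, 4.096], [-1, -0.00027, -0.00049, -0.0001, -2.79, 0.665, 4.096], [-1, -0.00023, -0.00051, -8e-05, -2.79, 0.665, 4.096], [-1, -0.0002, -0.00053, -5e-05, -2.79, 0.665, 4.096], [-1, -0.00016, -0.00055, -2e-05, -2.79, 0.665, 4.096], [-1, 0, 0, 0, 0, 0, 0]])

```text
time_s: 23.45
tcp_pos: [0.5202, -0.2219, 0.1233]
eef_rot: [179.4, -15.1, -12.3]
contact_force: [-10.0, 3.0, 13.3]
gripper_width: 0.0096
gripper_force: 50.0
```

```bash
python3 - <<'E'
from h import *; from k2 import *
s=telemetry.get_state();print(keytip(s),RK.inv().apply(s['contact_force']),RK.inv().apply(s['moment']),s['gripper_width']);delta(*sw(-.0255,-11))
E
```

```text
(array([  0.4,   0.3, -25.4]), array([ 0. , -0. ,  1.1])) [-0.88825338  0.6378187  16.84041209] [ 0.52891915  3.08889061 -0.18571754] 0.009574451393318978
t 23.45 dp [-0.0005 -0.0013 -0.0003] rv [-5.51  1.32  8.08]
```

Overshoot home by about 11°, to take up the play.

Call:
move_arm(plan=[[-1, -0.0002, -0.0005, -0.0001, -2.2, 0.53, 3.23], [-1, -0.0002, -0.0005, -0.0001, -2.2, 0.53, 3.23], [-1, -0.0001, -0.0003, -0.0001, -1.1, 0.26, 1.62], [-1, 0, 0, 0, 0, 0, 0], [-1, 0, 0, 0, 0, 0, 0]])

```text
time_s: 24.08
tcp_pos: [0.52, -0.223, 0.1233]
eef_rot: [173.7, -14.6, -2.9]
contact_force: [-12.9, 10.8, 17.9]
gripper_width: 0.0098
gripper_force: 50.0
```

```bash
python3 - <<'E'
from h import *; from k2 import *
s=telemetry.get_state();print(keytip(s),RK.inv().apply(s['contact_force']),RK.inv().apply(s['moment']),s['gripper_width']);delta(*sw(-.0255,0))
E
```

```text
(array([  0.4,   0.2, -25.4]), array([ 0. , -0.1, 10.8])) [-2.02250659  7.47583916 23.29395259] [ 2.59213889  4.28189788 -1.20872706] 0.00983025159723139
t 24.075 dp [-0.0001  0.0011 -0.0003] rv [ 6.05 -1.38 -8.9 ]
```

Call:
move_arm(plan=[[-1, 0, 0.0005, 0, 3, -0.69, -4.45], [-1, 0, 0.0006, -0.0001, 3.05, -0.69, -4.45], [-1, 0, 0, 0, 0, 0, 0], [-1, -0.0011, 0.0003, 0.0016, 0, 0, 0], [-1, -0.0011, 0.0003, 0.0016, 0, 0, 0], [-1, -0.0011, 0.0003, 0.0016, 0, 0, 0], [-1, -0.0011, 0.0003, 0.0016, 0, 0, 0], [-1, 0, 0, 0, 0, 0, 0]])

```text
time_s: 25.08
tcp_pos: [0.5162, -0.221, 0.1287]
eef_rot: [-180.0, -15.1, -13.4]
contact_force: [0.0, -0.3, -0.4]
gripper_width: 0.0096
gripper_force: 50.0
```

```bash
python3 - <<'E'
from h import *; from k2 import *
s=telemetry.get_state();print(keytip(s),RK.inv().apply(s['contact_force']),RK.inv().apply(s['moment']),s['gripper_width']);delta(*sw(.04,0))
E
```

```text
(array([  0.2,  -0. , -18.5]), array([-0.,  0.,  0.])) [-0.13584301 -0.23521451 -0.35573525] [-0.00428989  0.92988118  0.0273127 ] 0.009610990637200894
t 25.075 dp [-0.0328  0.0078  0.0479] rv [ 0.   -0.01 -0.01]
```

Call:
move_arm(plan=[[-1, -0.003, 0.0007, 0.0044, 0, 0, 0], [-1, -0.0055, 0.0013, 0.008, 0, 0, 0], [-1, -0.0055, 0.0013, 0.008, 0, 0, 0], [-1, -0.0062, 0.0015, 0.0092, 0, 0, 0], [-1, -0.0062, 0.0015, 0.0092, 0, 0, 0], [-1, -0.0062, 0.0015, 0.0092, 0, 0, 0], [-1, 0, 0, 0.05, 0, 0, 0], [-1, 0, 0, 0.05, 0, 0, 0], [-1, 0, 0, 0, 0, 0, 0], [-1, 0, 0, 0, 0, 0, 0]])

```text
time_s: 26.32
tcp_pos: [0.483, -0.2131, 0.2765]
eef_rot: [-179.9, -15.0, -13.4]
contact_force: [-0.6, -0.6, -0.3]
gripper_width: 0.0098
gripper_force: 50.0
```

```bash
python3 - <<'E'
from h import *; from k2 import *
s=telemetry.get_state();print(keytip(s),s['contact_force'])
p=g['tcp_pos']+np.array([0,0,.25]);delta(p,Rg)
c=cap('wrist','w4');A=c['img'][120:340,180:460];B=pickle.load(open('pics/w3.pkl','rb'))['img'][120:340,180:460]
f=lambda x:cv2.resize(x,(400,314),interpolation=cv2.INTER_CUBIC)
cv2.imwrite('pics/w4c.png',np.hstack([f(A),f(B)])[:,:,::-1])
E
```

```text
(array([5.690e+01, 1.000e-01, 1.221e+02]), array([ 0.,  0., -0.])) [-0.55930401 -0.5842793  -0.27501356]
t 26.325 dp [0.058  0.3693 0.0213] rv [ 3.48 34.91 14.89]
```

View pics/w4c.png

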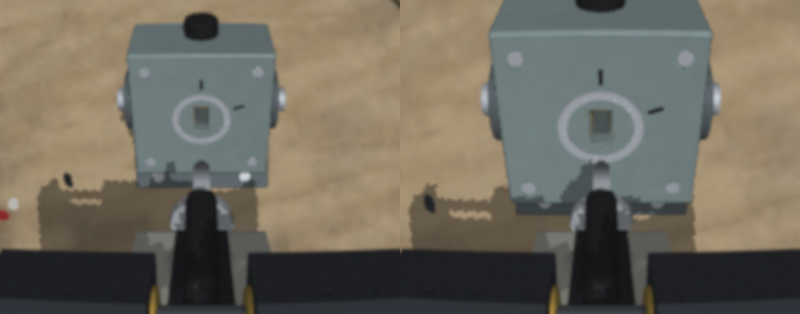

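The key is out and sits in the fingers just as it did before insertion: blade at (201,175) now against (601,175) before. The slot at (201,117) looks home. I return to the rack.

Call:
move_arm(plan=[[-1, 0, 0, 0.0213, 0, 0, 0], [-1, 0.0048, 0.0308, 0, 0.29, 2.909, 1.241], [-1, 0.0048, 0.0308, 0, 0.29, 2.909, 1.241], [-1, 0.0048, 0.0308, 0, 0.29, 2.909, 1.241], [-1, 0.0048, 0.0308, 0, 0.29, 2.909, 1.241], [-1, 0.0048, 0.0308, 0, 0.29, 2.909, 1.241], [-1, 0.0048, 0.0308, 0, 0.29, 2.909, 1.241], [-1, 0.0048, 0.0308, 0, 0.29, 2.909, 1.241], [-1, 0.0048, 0.0308, 0, 0.29, 2.909, 1.241], [-1, 0.0049, 0.0308, 0, 0.29, 2.909, 1.241], [-1, 0.0049, 0.0307, 0, 0.29, 2.909, 1.241], [-1, 0.0049, 0.0307, 0, 0.29, 2.909, 1.241], [-1, 0.0049, 0.0307, 0, 0.29, 2.909, 1.241], [-1, 0, 0, 0, 0, 0, 0], [-1, 0, 0, 0, 0, 0, 0]])

```text
time_s: 28.25
tcp_pos: [0.5413, 0.1557, 0.2966]
eef_rot: [180.0, 20.0, 1.9]
contact_force: [0.7, -0.1, -0.2]
gripper_width: 0.0097
gripper_force: 50.0
```

```bash
python3 - <<'E'
from h import *; from k2 import *
s=telemetry.get_state();print(s['contact_force']);delta(g['tcp_pos'],Rg)
E
```

```text
[ 0.74941275 -0.11207666 -0.24157371]
t 28.25 dp [-0.0003  0.0005 -0.2488] rv [ 0.1  -0.11 -0.02]
```

Call:
move_arm(plan=[[-1, -0.0003, 0.0003, -0.03, 0, 0, 0], [-1, 0, 0, -0.045, 0, 0, 0], [-1, 0, 0, -0.045, 0, 0, 0], [-1, 0, 0, -0.045, 0, 0, 0], [-1, 0, 0, -0.03, 0, 0, 0], [-1, 0, 0, -0.015, 0, 0, 0], [-1, 0, 0, -0.012, 0, 0, 0], [-1, 0, 0, -0.012, 0, 0, 0], [-1, 0, 0, -0.009, 0, 0, 0], [-1, 0, 0, -0.004, 0, 0, 0], [-1, 0, 0, 0, 0, 0, 0], [-1, 0, 0, 0, 0, 0, 0]])

```text
time_s: 29.75
tcp_pos: [0.5414, 0.1563, 0.0512]
eef_rot: [-180.0, 19.9, 2.0]
contact_force: [-0.1, -1.5, -1.7]
gripper_width: 0.0097
gripper_force: 50.0
```

Call:
move_arm(plan=[[-1, 0, 0, -0.002, 0, 0, 0], [-1, 0, 0, -0.001, 0, 0, 0], [-1, 0, 0, 0, 0, 0, 0], [-0.2, 0, 0, 0, 0, 0, 0], [-0.2, 0, 0, 0, 0, 0, 0], [-0.2, 0, 0, 0, 0, 0, 0], [-0.2, 0, 0, 0.02, 0, 0, 0], [-0.2, 0, 0, 0.04, 0, 0, 0], [-0.2, 0, 0, 0.05, 0, 0, 0], [-0.2, 0, 0, 0.05, 0, 0, 0], [-0.2, 0, 0, 0, 0, 0, 0], [-0.2, 0, 0, 0, 0, 0, 0]])

```text
time_s: 31.25
tcp_pos: [0.5411, 0.1564, 0.209]
eef_rot: [-179.9, 19.9, 2.0]
contact_force: [-0.3, 0.5, -0.2]
gripper_width: 0.0351
gripper_force: 0.0
```

```bash
python3 - <<'E'
from h import *
s=telemetry.get_state();print(s['tcp_pos'],s['contact_force'])
c=cap('wrist','w5');P=wcloud(c);Q=P.reshape(-1,3)
k=Q[(Q[:,2]>.05)&(Q[:,2]<.1)&(abs(Q[:,0]-.547)<.03)&(abs(Q[:,1]-.155)<.015)]
print(len(k),k.min(0),k.max(0),np.median(k,0),np.percentile(k[:,2],95))
a=cap('scene','s5')
f=lambda x:cv2.resize(x,(400,400),interpolation=cv2.INTER_CUBIC)
cv2.imwrite('pics/end.png',np.hstack([f(c['img'][100:400,170:470]),f(a['img'][200:380,220:400])])[:,:,::-1])
E
```

```text
[0.54110888 0.15636805 0.20901569] [-0.3262242   0.47565878 -0.23328256]
696 [0.53022294 0.15091204 0.05002382] [0.56646455 0.1615916  0.08050855] [0.55458822 0.15619609 0.07793275] 0.07933324600294886
```

View pics/end.png

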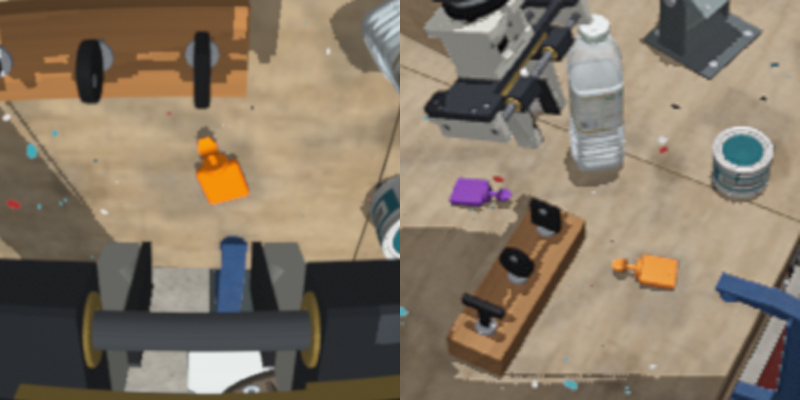

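The square key stands upright in its slot, at (203,68) in the left view and (545,215) in the right. Its top is at about 79 mm, which means fully down. The other keys and the bottle are in place, and the gripper is clear.

```bash
python3 -c "
from plant import workorder
print(workorder.close_job())"
```

```text
the job is handed in; nothing more can be done
None
```

The job is handed in: the square key went fully into the switch, turned clockwise until it hit the stop, came back home and out, and now stands upright and fully down in its own rack slot, released, after about 31 s. I read both stops from the wrist torque, because the lock core's angle cannot be seen directly.

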